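# Clamp a block in a gate jig with a sprung draw latch

## Task

Clamp the red-brown block in the plywood jig: swing the wooden gate shut and push it firmly by hand, until you feel the block tight and flat against the fence; then, with the latch's lever still up, throw its wire loop forward so that the bar drops behind the steel keeper on the gate, and finally press the lever down over centre until it lies flat and locked. Never force gate, loop or lever. Then take your hand away and leave the other things on the table where they are.

Things in the scene. Friction and masses are not known exactly. Their poses are not given: they have to be found in the camera images.
- jig: Clamping jig, held to the table by two switchable magnets (black knobs, 31 mm across, top 43 mm above the table, at its far corners x 73, y 103 and -106): it does not move. Board 200 (x) x 260 (y) x 18 mm, origin at the centre of its underside. Its x axis points from the latch to the gate's bolt, its y axis from the gate to the fence. The latch works in the vertical plane x = -50 mm. The board carries a fence 44 mm high with a facing.
- gate: Brown wooden gate, a bar 181 mm long, 42 thick, 20 to 44 mm above the table, with a black rubber nose on the fence side. Origin: its vertical pivot bolt (jig x 80, y -47), 18 mm above the table; x axis along the bar from free end (x -163) to bolt. When tight on the block it is within 0.06 rad of the jig's x (the facing's setting decides); opens counter-clockwise from above, starts 0.4 to 0.65 rad open; 1 N moves it.
- gate_back (a point): A point on the gate's back face (vertical, looks to the gate's -y, 20 to 44 mm above the table), 85 mm from the bolt, 32 mm up: a good place to push the gate shut. Its rubber nose, 64 mm from the bolt, then meets the block's middle and slides it against the facing; push until it resists with 12 N or so. How far it goes is found by feel only: the facing's setting is not given.
- keeper (a point): On the gate, 130 mm from its bolt: where the centre of the loop's bar sits when hooked, 54 mm above the table, touching the steel keeper's far side (the gate's -y side) and under its lip; the seat's floor is 7 mm below this point. The keeper is 22 mm wide, its fence side is a ramp up to the lip.
- lip_edge (a point): Top outer edge of the keeper's lip, 64 mm above the table; the lip is 5 mm thick and juts 5.5 mm over the seat to the gate's -y. The bar (8 mm thick) must pass outside this edge, centre at least 4 mm beyond it in -y, to drop behind the keeper; drawn back it then slides under the lip.
- lever_pivot (a point): The lever's pivot axis (parallel to the jig's x), fixed at jig x -50, y 40, 60 mm above the table.
- lever (a joint): Latch lever. 0 = down and locked, lying to the jig's +y, 3 degrees above level; grows as it is raised; 1.52 = upright; 1.85 = stop, leaning to the gate. Starts 1.1 to 1.7; 2 N moves it, and it stays where left. With the gate shut the bar passes the lip only above 1.3 to 1.7. Once hooked, springs resist (5 to 15 N at the grip, most near 0.8) until over centre, below 0.2.
- lever_end (a point): Middle of the end of the lever's red grip, 100 mm from its pivot. The grip is 50 mm long, 24 mm wide, 13 mm thick, straight in line with the pivot.
- loop_hinge (a point): Hinge of the wire loop on the lever, 28 mm from the lever's pivot, 0.155 rad past the handle's line (it sinks just below the pivot when the lever is down). Leaning the lever to the gate carries loop and bar forward; pulling it back draws them in, by up to 35 mm.
- loop_bar (a point): Middle of the steel cross bar (8 mm thick, 52 long, parallel to the jig's x) at the end of the latch's wire loop, 99 mm from the loop's hinge; the side wires straddle lever and keeper. It starts thrown back behind the lever (on its +y side), beyond or about upright, held there by its stop or slight friction. Pushed past upright to the gate (under 1 N) it falls forward of itself.
- work_block: The work: red-brown block 42 x 70 x 30 mm (its x, y, z), origin at the centre of its underside. It lies askew between gate and fence, 70 mm side roughly along the fence, 2 to 15 mm off the fence's dark facing (110 x 10 x 24 mm, top 44 mm above the table), which is locked by two black hand knobs within 3 mm of jig y = 20. A steel stop pin beside it (jig x -30, y 6) keeps it from sliding towards the latch.
- push_pad_a: Bystander: yellow push block 132 x 90 x 105 mm, origin under its centre.
- push_pad_b: Bystander: yellow push block 126 x 90 x 99 mm, origin under its centre.
- red_tin: Bystander: flat white tin with red lid, 64 mm across, 22 high.
- tall_tin: Bystander: tall white tin with red lid, 46 mm across, 50 high.
- spanner: Bystander: bright spanner 135 mm long.
- offcut_b: Bystander: wood offcut 50 x 85 x 20 mm, near the spanner.
Not all that is in view belongs to the job. What is shaped like the work_block but orange or turquoise is not meant.

How it is judged:
On the way, in this order (a step that is already met when the one before it is completed fails the run):
1. the gate is pushed tight on the block (it presses the block with more than 8 N) while the lever is up (value of joint lever above 0.9 rad and contact force between gate and work_block above 8 N), for 0.1 s.
2. the loop's bar lies behind the keeper, below its lip, while the lever is still up (value of joint lever above 0.9 rad and z of loop_bar in the frame of keeper below 0.004 m and y of loop_bar in the frame of keeper between -0.035 and 0.003 m), for 0.2 s.
At the end, for the whole second after the job is handed in: The lever lies down against its stop (within 0.06 rad), the loop's bar sits in the keeper under the lip (within 7 mm of its seat), the gate presses the block with more than 20 N, the block lies square against the fence's facing (within 0.04 rad) and is at rest (value of joint lever below 0.06 rad and distance between loop_bar and keeper below 0.007 m and contact force between gate and work_block above 20 N and angle between the y axis of work_block and the x axis of jig, either way round below 0.04 rad and y of work_block in the frame of jig above -0.006 m and linear speed of work_block below 0.01 m/s); the robot touches nothing.
It fails at once if the fingers force the jig, its gate or its latch with more than 80 N (contact force between the fingers and jig above 80 N).
It fails at once if one of the bystanders (push blocks, tins, spanner, offcut beside it) is moved by more than 30 mm (distance of any of push_pad_a, push_pad_b, red_tin, tall_tin, spanner, offcut_b from where it was at the start of the episode above 0.03 m).
It also fails if it takes over 64 s, if anything falls off the work surface, if the arm or the gripper's body presses on something with over 40 N, if the wrist force passes 120 N, or if a joint passes its speed limit or range.

## Robot

A 6-joint arm with a two-finger parallel gripper is mounted at the origin on a cart in front of the work surface, level with it; the furniture and walls round the work are solid. World frame = base frame: x ahead of the robot, y to its left, z up, the work surface at z = 0. Lengths are in m, angles in rad, forces in N, time in s.
With the tool pointing down it reaches from about 0.325 to 0.9 m from the base axis. Payload 3.5 kg.
Tool frame: the origin (TCP) lies at the very end of the fingers, on their centre line; the grasp point (between the pads) lies 19 mm behind it (r.tcp_to_grasp is the distance from the TCP to the grasp point, in m); z points along the fingers, y is the line along which they close (so a half turn about z gives the same grasp; the last joint's range is limited). The gripper opens to 85 mm and grips with 20 to 120 N. Pads are 22 mm wide; open, the fingers measure 114 mm over their backs; the gripper's body (76 mm by 85 mm) begins 54 mm behind the grasp point. The pads swing forward as they close: fully open they stand 13 mm farther back than shut.
Start: joints at [1.196, 0.276, -0.026, 1.268, 0, 1.467], TCP at [0.168, 0.602, 0.231] pointing down, gripper open.
Joint ranges: [-3.12, 3.12], [-0.85, 1.88], [-1.08, 1.24], [-1.95, 2.15], [-1.57, 1.53], [-3.14, 3.14]. Speed limits (rad/s): [2.57, 2.57, 3.14, 3.14, 3.14, 3.14].

## Interface

Orientations are given as [roll, pitch, yaw] about the fixed x, y, z axes, in that order (R = Rz(yaw) Ry(pitch) Rx(roll)).
In Python, from plant import monitor, read_camera, camera_params, finish_job, nets, r gives the robot as it stands.
- The arm moves only by the tool servo_tool, never from a script. Its argument "targets" is text: rows parted by semicolons, each of 7 numbers parted by spaces: the shift along the tool's x, y, z scaled (see below), then the turn, a rotation vector about the tool's x, y, z scaled (see below), then the finger opening in mm, from 0 to 85.4. In form: tx ty tz rx ry rz fingers; .... A call has 1 to 10 rows; each row is the pose to reach, as a shift and turn from the pose commanded when the call began, along the tool's axes at that moment, turning the shorter way round; what a row does not reach only later rows make up. The controller multiplies each number of a shift by 25 cm and each number of a turn by pi rad. A row lasts 1/10 s, in which the tool goes at most 50 mm and 8.59 degrees, less where a joint would pass 70% of its speed; a pose out of reach is approached as far as the arm can. A call with a number of a shift or a turn outside -1 to 1 is refused whole. A call with a gripper value outside its range is refused whole. The fingers move at their own pace and stop on an object; "squeeze" is the grip in N (left out, the last holds). Time passes only in rows, so rows that repeat a pose let the fingers close. It gives the time, the measured TCP pose, the force, the opening and the grip force at its end, in the units of the state.
- monitor.read_state(): the state, without advancing time (a new reading comes with each control period).
- read_camera(name): name is "scene" or "top" or "wrist"; returns (picture, depth): 384x512x3 uint8, red, green, blue; 384x512 float32, m along the optical axis (not along the pixel's ray), 0 where there is no reading.
- camera_params(name): a dict with "fx", "fy", "cx", "cy" (pixels), "world_from_camera" (4x4, takes a point from camera to world coordinates). Camera axes: x right, y down, z forward; pixel columns grow to the right and rows downward; lengths in m; the calibration is good to about 2 mm. A picture is of the moment at which its call begins: read the wrist's pose just before it. camera_params takes no time and is no camera call; for the wrist camera it gives the pose at the moment of the call.
- finish_job(): hands the job in; it is judged then, once.
Trained networks look in the newest picture that a camera, given by its name, has taken for a name from the list of things; names that differ only in an ending like _2 or _b are one class to them, and where a whole thing is asked for, a point or a joint stands for the part that bears it (a point fixed in the world has none). Each returns a list of dicts, best first, with "confidence" (0 to 1); they miss things now and then, are a little off and sometimes report something else, mostly with a low value. They report only what shows in the picture. A call takes as long as a camera call. They do not tell look-alikes from the thing itself.
- nets.silhouettes(camera, name): "pixels" (384x512 bool, what is visible of it) and "point" ([column, row] in pixels, amid what is visible of it).
- nets.landmark_of(camera, name): "point" ([column, row] in pixels: a listed point, or the origin of a listed thing).
The state is a dict: "time_s": time; "q": joint angles; "qd": joint speeds; "joint_torque": joint torques, N m; "ee_pos": TCP position; "ee_rot": TCP orientation; "force": force on the tool from outside, world axes, zero at the start; "ft_torque": the same for the moment, N m; "gripper_width": opening from 0.0 (shut) to 1.0 (fully open); "grasp_force": force on a finger pad.
Only numpy, scipy, OpenCV 4.12 (cv2) and the standard library are available. Lean on these libraries where they do the work, as an engineer would, in place of code of your own. Each camera call takes 0.05 s, during which the arm holds its last target. There are 200 camera calls.

## Working session

There is one attempt and no reset: what is moved stays moved. The work goes in short steps, Python scripts to look and compute and a tool call to move; the robot and the scene stay as the last step left them, time stands still between calls to the robot, and variables do not carry over. Pictures are saved under pics/ and viewed, at most 10 in all, crops included, and the job is handed in when it is done.

Besides the shell and the picture viewer there is one more tool, called after "Request:" in YAML: its name, and indented under it one key for each argument. servo_tool: Moves the arm, as the interface text tells. Shifts and turns lie within -1 to 1; 1 stands for 25 cm of shift or pi rad of turn. Its arguments: {"type":"object","properties":{"targets":{"type":"string"},"squeeze":{"type":"number"}},"required":["targets"]}

```bash
ls; mkdir -p pics; cat > h.py <<'E'
import numpy as np,cv2
from plant import monitor, read_camera, camera_params, finish_job, nets, r
from scipy.spatial.transform import Rotation as R
def world(cam,px,depth,P=None):
    P=P or camera_params(cam); u,v=int(round(px[0])),int(round(px[1]))
    w=depth[max(0,v-1):v+2,max(0,u-1):u+2]; w=w[w>0]
    if len(w)==0: return None
    d=np.median(w); return at(P,px,d)
def at(P,px,d):
    c=np.array([(px[0]-P['cx'])/P['fx']*d,(px[1]-P['cy'])/P['fy']*d,d,1]); return (P['world_from_camera']@c)[:3]
def onz(P,px,z):
    a=at(P,px,0.0);b=at(P,px,1.0); return a+(b-a)*(z-a[2])/(b[2]-a[2])
def save(n,im,crop=None,s=1):
    if crop: im=im[crop[1]:crop[3],crop[0]:crop[2]]
    cv2.imwrite('pics/'+n,cv2.resize(im[:,:,::-1],None,fx=s,fy=s,interpolation=cv2.INTER_CUBIC))
E
cat > a.py <<'E'
from h import *
np.set_printoptions(precision=4,suppress=True)
s=monitor.read_state();print(s['time_s'],s['ee_pos'],s['ee_rot'],s['gripper_width'])
ims=[]
Z=dict(jig=0,gate=.018,gate_back=.032,keeper=.054,lip_edge=.064,lever_pivot=.06,lever_end=None,loop_hinge=None,loop_bar=None,work_block=0)
for c in ['scene','top']:
    im,d=read_camera(c);P=camera_params(c);ims.append(im)
    print(c,P['fx'],P['world_from_camera'])
    for n in Z:
        for o in nets.landmark_of(c,n)[:2]:
            p=np.array(o['point']);print(n,round(o['confidence'],2),p, world(c,p,d,P), None if Z[n] is None else onz(P,p,Z[n]))
for c,i in zip('st',ims): save(c+'0.png',i,s=1.5)
E
python3 a.py
```

```text
pics
0.0 [0.1675 0.6013 0.2301] [-3.1393 -0.0002  2.8698] 1.000558064402865
scene 404.56607536885775 [[ 0.6269 -0.4566  0.6313 -0.3412]
 [-0.779  -0.3795  0.4991 -0.7444]
 [ 0.0117 -0.8047 -0.5936  0.8775]
 [ 0.      0.      0.      1.    ]]
jig 0.75 [246.7 199.6] [ 0.5251 -0.0573  0.0177] [ 0.5429 -0.0432  0.    ]
gate 0.84 [274.1 190.7] [ 0.5993 -0.1191  0.043 ] [ 0.6275 -0.1003  0.018 ]
gate_back 0.96 [273.4 202. ] [ 0.5482 -0.1531  0.0412] [ 0.5581 -0.1465  0.032 ]
gate_back 0.55 [212.8 151.9] [0.7031 0.2674 0.0014] [0.6666 0.232  0.032 ]
keeper 0.64 [263.5 202.6] [ 0.5069 -0.1421  0.0583] [ 0.5113 -0.1389  0.054 ]
lip_edge 0.87 [264.  199.1] [ 0.5195 -0.1344  0.0614] [ 0.5168 -0.1364  0.064 ]
lip_edge 0.73 [273.8 190.2] [ 0.6014 -0.1163  0.0426] [ 0.5773 -0.1324  0.064 ]
lever_pivot 0.73 [231.3 183.8] [ 0.5032 -0.0068  0.0739] [0.5178 0.0059 0.06  ]
lever_end 0.57 [226.9 158. ] [ 0.7074  0.1933 -0.0008] None
loop_bar 0.7 [212.5 154.1] [0.5003 0.0727 0.1622] None
loop_bar 0.65 [263.6 202.4] [ 0.5055 -0.1434  0.0606] None
work_block 0.81 [255.5 193.7] [ 0.5555 -0.0718  0.0327] [ 0
[... 581 characters left out ...]
r 0.85 [268.1 186.6] [ 0.5104 -0.1339  0.068 ] [ 0.5157 -0.1371  0.054 ]
lip_edge 0.61 [269.4 182.1] [ 0.5334 -0.1532  0.0479] [ 0.5271 -0.1494  0.064 ]
lever_pivot 0.6 [241.2 202. ] [ 0.491  -0.0003  0.0997] [ 0.5061 -0.0065  0.06  ]
lever_pivot 0.26 [222.5 201.9] [0.5043 0.0716 0.1567] [0.5431 0.0599 0.06  ]
lever_end 0.45 [237.3 193.9] [0.5067 0.006  0.1563] None
loop_hinge 0.54 [238.5 201.5] [0.5033 0.006  0.086 ] None
loop_bar 0.57 [223.3 199.9] [0.5081 0.0658 0.162 ] None
loop_bar 0.31 [237.2 205.8] [0.5043 0.0134 0.0464] None
work_block 0.63 [278. 227.] [ 0.3498 -0.091   0.029 ] [ 0.3582 -0.0968  0.    ]
work_block 0.51 [244.9 191.3] [ 0.5442 -0.0435  0.0514] [ 0.5647 -0.0526 -0.    ]
```

View pics/s0.png

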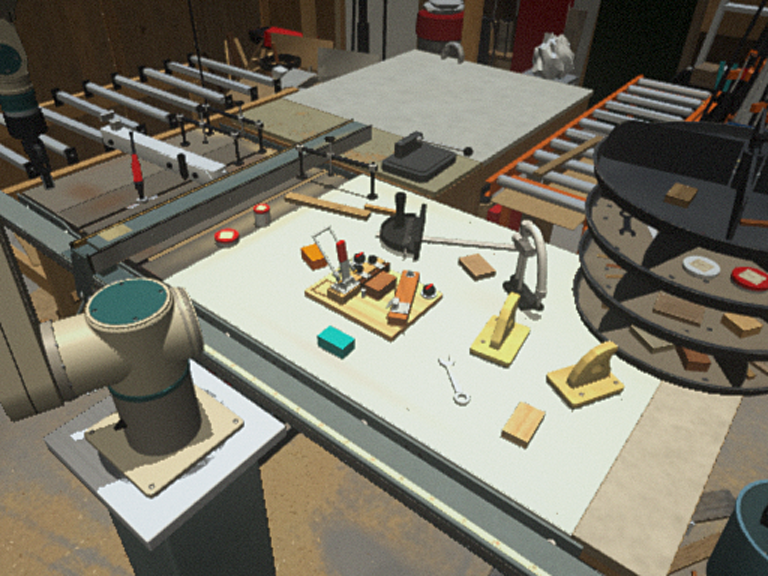

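View pics/t0.png

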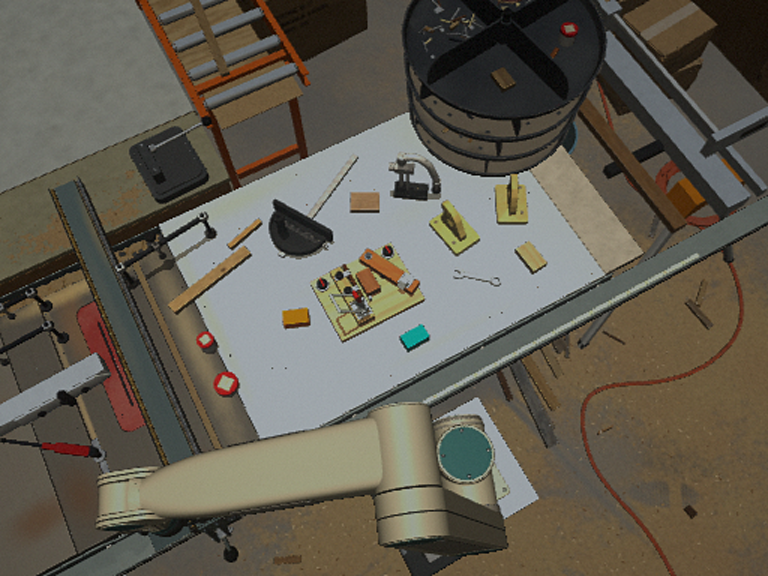

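The scene shows the jig at about px (370,300) in the first picture, with the latch on its left, the lever up and the loop thrown back. The gate is open to the right. I'll move above it for a close look.

```bash
cat >> h.py <<'E'
def rows(wps,cmd=None):
    """wps: [x,y,z,yaw(,roll,pitch)] world -> tool-frame scaled"""
    s=monitor.read_state(); p=np.array(s['ee_pos']);Q=R.from_euler('xyz',s['ee_rot'])
    if cmd is not None: p=np.array(cmd[:3]);Q=R.from_euler('xyz',[np.pi,0,cmd[3]])
    for w in wps:
        d=Q.inv().apply(np.array(w[:3])-p)/.25
        e=[w[4],w[5]] if len(w)>4 else [np.pi,0]
        v=(Q.inv()*R.from_euler('xyz',[e[0],e[1],w[3]])).as_rotvec()/np.pi
        print(w,'->',' '.join('%.4f'%k for k in [*d,*v]))
E
python3 - <<'E'
from h import *
rows([[.30,.38,.35,3.07],[.38,.2,.38,3.07],[.43,-.03,.38,3.07]])
print(camera_params('wrist')['world_from_camera'],camera_params('wrist')['fx'])
E
```

```text
[0.3, 0.38, 0.35, 3.07] -> -0.7479 -0.7136 -0.4748 -0.0000 0.0000 -0.0637
[0.38, 0.2, 0.38, 3.07] -> -1.2495 -1.3212 -0.5948 -0.0000 0.0000 -0.0637
[0.43, -0.03, 0.38, 3.07] -> -1.6891 -2.1538 -0.5947 -0.0000 0.0000 -0.0637
[[ 2.67720136e-01  9.20316744e-01  2.85206976e-01  9.52448520e-02]
 [ 9.63496692e-01 -2.55792433e-01 -7.90212312e-02  6.22528074e-01]
 [ 2.29223944e-04  2.95951553e-01 -9.55202924e-01  3.73275204e-01]
 [ 0.00000000e+00  0.00000000e+00  0.00000000e+00  1.00000000e+00]] 295.32568157020603
```

Request:
servo_tool:
  targets: "-0.75 -0.71 -0.47 0 0 -0.064 0;-0.75 -0.71 -0.47 0 0 -0.064 0;-0.75 -0.71 -0.47 0 0 -0.064 0;-0.75 -0.71 -0.47 0 0 -0.064 0;-0.75 -0.71 -0.47 0 0 -0.064 0;-0.75 -0.71 -0.47 0 0 -0.064 0;-0.75 -0.71 -0.47 0 0 -0.064 0"

```text
time_s: 1.8
ee_pos: [0.3031, 0.379, 0.3518]
ee_rot: [3.139, 0.004, 3.066]
force: [-0.5, -0.2, 0.2]
gripper_width: 0.003
grasp_force: 0.0
```

```bash
python3 -c "
from h import *
rows([[.40,.17,.35,3.07],[.47,-.03,.31,3.07]])"
```

```text
[0.4, 0.17, 0.35, 3.07] -> -0.4494 -0.8044 0.0067 0.0010 0.0013 -0.0012
[0.47, -0.03, 0.31, 3.07] -> -0.7882 -1.5815 0.1658 0.0010 0.0013 -0.0012
```

Request:
servo_tool:
  targets: "-0.45 -0.8 0 0 0 0 0;-0.45 -0.8 0 0 0 0 0;-0.45 -0.8 0 0 0 0 0;-0.45 -0.8 0 0 0 0 0;-0.45 -0.8 0 0 0 0 0"

```text
time_s: 2.3
ee_pos: [0.3995, 0.1713, 0.3484]
ee_rot: [-3.141, 0.0, 3.069]
force: [0.9, 0.1, -0.8]
gripper_width: -0.001
grasp_force: 0.0
```

Request:
servo_tool:
  targets: "-0.34 -0.78 0.16 0 0 0 0;-0.34 -0.78 0.16 0 0 0 0;-0.34 -0.78 0.16 0 0 0 0;-0.34 -0.78 0.16 0 0 0 0;-0.34 -0.78 0.16 0 0 0 0;-0.34 -0.78 0.16 0 0 0 0"

```text
time_s: 2.9
ee_pos: [0.4701, -0.0288, 0.3074]
ee_rot: [3.141, -0.002, 3.067]
force: [-0.3, 0.4, -0.4]
gripper_width: 0.0
grasp_force: 0.0
```

```bash
cat > b.py <<'E'
from h import *
import sys
np.set_printoptions(precision=4,suppress=True)
Z=dict(jig=0,gate=.018,gate_back=.032,keeper=.054,lip_edge=.064,lever_pivot=.06,lever_end=None,loop_hinge=None,loop_bar=None,work_block=0)
s=monitor.read_state();print(s['time_s'],s['ee_pos'],s['ee_rot'])
P=camera_params('wrist');im,d=read_camera('wrist')
np.savez('w_%s.npz'%sys.argv[1],im=im,d=d,T=P['world_from_camera'],k=[P['fx'],P['fy'],P['cx'],P['cy']])
for n in (sys.argv[2].split(',') if len(sys.argv)>2 else Z):
    for o in nets.landmark_of('wrist',n)[:2]:
        p=np.array(o['point']);print(n,round(o['confidence'],2),p, world('wrist',p,d,P), None if Z[n] is None else onz(P,p,Z[n]))
save(sys.argv[1]+'.png',im,s=1.5)
E
python3 b.py w1
```

```text
2.9 [ 0.4701 -0.0288  0.3074] [ 3.1413 -0.0022  3.0673]
jig 0.69 [249.8 206.5] [ 0.5382 -0.0416  0.0475] [ 0.5551 -0.0438  0.    ]
gate 0.96 [227.2 254.4] [ 0.4634 -0.0415  0.3235] [ 0.6287 -0.0863  0.018 ]
gate_back 0.82 [179.5 224.3] [ 0.5701 -0.156   0.0183] [ 0.5646 -0.1517  0.032 ]
keeper 0.96 [173.3 199.3] [ 0.5195 -0.1503  0.0466] [ 0.5172 -0.148   0.054 ]
lip_edge 0.68 [173.8 200.5] [ 0.5214 -0.1499  0.0465] [ 0.5159 -0.1444  0.064 ]
lever_pivot 0.56 [277.4 181.9] [ 0.4946 -0.002   0.0838] [ 0.501  -0.0007  0.06  ]
lever_end 0.69 [302.9 206.8] [0.504  0.0192 0.1563] None
loop_hinge 0.62 [287.2 187.9] [0.4924 0.0067 0.1214] None
loop_bar 0.94 [357.5 204.1] [0.5019 0.0735 0.1651] None
work_block 0.93 [382.2 207.3] [0.5603 0.1566 0.0303] [0.5722 0.1696 0.    ]
work_block 0.78 [244.3 216.8] [ 0.5535 -0.0509  0.0475] [ 0.5722 -0.0541  0.    ]
```

View pics/w1.png

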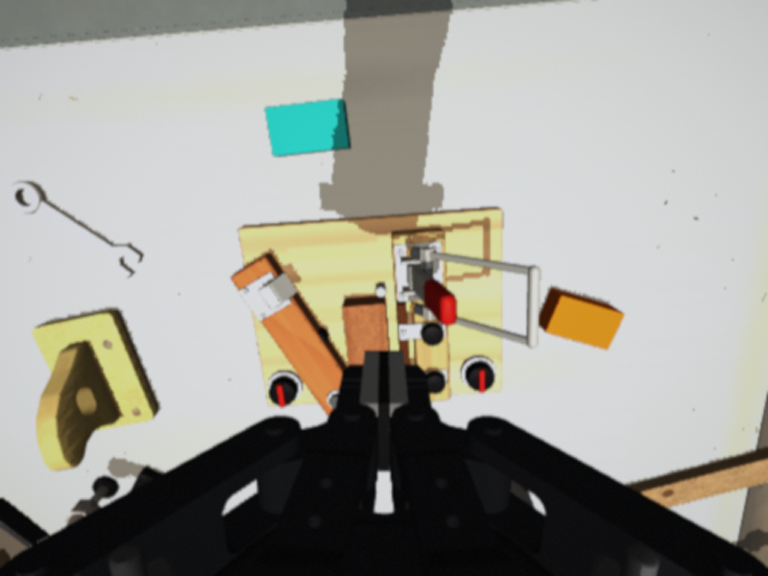

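The view from above shows the jig, with black knobs at (283,390) and (480,375) and near corners at (240,228) and (502,209). The grip tip is at (450,312), and the loop's bar at (533,305) is thrown back. I'll fit the jig pose from these.

```bash
cat > fit.py <<'E'
from h import *
np.set_printoptions(precision=4,suppress=True)
Z=np.load('w_w1.npz');k=Z['k'];P=dict(fx=k[0],fy=k[1],cx=k[2],cy=k[3],world_from_camera=Z['T']);im=Z['im'];d=Z['d']
L=np.array([[73,103],[73,-106],[-100,-130],[-100,130],[-50,40],[80,-47]])/1e3
px=np.array([[480,375],[283,390],[240,228],[502,209],[277.4*1.5,181.9*1.5],[227.2*1.5,254.4*1.5]])/1.5
z=[.043,.043,.018,.018,.06,.018]
W=np.array([onz(P,p,h)[:2] for p,h in zip(px,z)])
W=W[:4];L=L[:4]
a=L-L.mean(0);b=W-W.mean(0);yaw=np.arctan2((a[:,0]*b[:,1]-a[:,1]*b[:,0]).sum(),(a*b).sum())
M=np.array([[np.cos(yaw),-np.sin(yaw)],[np.sin(yaw),np.cos(yaw)]]);t=W.mean(0)-M@L.mean(0)
print('yaw',yaw,'t',t,'res',W-(L@M.T+t))
np.savez('jig.npz',M=M,t=t,yaw=yaw)
J=lambda x,y:M@np.array([x,y])/1+t
print('pivot',J(-.05,.04),'bolt',J(.08,-.047))
inv=lambda w:np.r_[M.T@(np.array(w[:2])-t),w[2:]]*1e3
# lever tip / bar by depth
for n,q in dict(grip_tip=(449/1.5,312/1.5),grip_low=(432/1.5,290/1.5),bar=(533/1.5,305/1.5),wireL=(480/1.5,262/1.5),wireR=(480/1.5,330/1.5),gate_end=(253/1.5,267/1.5),keep=(270/1.5,293/1.5)).items():
    w=world('x',q,d,P); print(n,w,None if w is None else inv(w))
E
python3 fit.py
```

```text
yaw 0.0016146580030982417 t [ 0.5505 -0.04  ] res [[-0.0052 -0.0033]
 [-0.0032  0.0028]
 [ 0.0038  0.0027]
 [ 0.0046 -0.0021]]
pivot [ 0.5004 -0.0001] bolt [ 0.6306 -0.0869]
grip_tip [0.5043 0.0151 0.1583] [-46.1029  55.2175 158.3282]
grip_low [0.4949 0.0062 0.1345] [-55.5316  46.2636 134.4847]
bar [0.5009 0.0713 0.1651] [-49.3928 111.3757 165.0705]
wireL [0.4771 0.0428 0.1305] [-73.2622  82.9347 130.5238]
wireR [0.5314 0.0424 0.1303] [-18.9608  82.3871 130.305 ]
gate_end [ 0.4883 -0.1527  0.0443] [ -62.3585 -112.5806   44.3172]
keep [ 0.5093 -0.135   0.0633] [-41.2828 -94.9565  63.2855]
```

```bash
cat >> fit.py <<'E'
print('---')
for q in [(480,375),(283,390),(245,233),(498,214),(100,300),(600,150),(360,230),(425,380),(310,125),(365,300)]:
    q=np.array(q)/1.5; print(q*1.5,world('x',q,d,P))
hs=im.astype(int); 
# board mask: yellowish & height 12-24mm
v,u=np.mgrid[0:384,0:512]; 
c=np.stack([(u-P['cx'])/P['fx']*d,(v-P['cy'])/P['fy']*d,d,np.ones_like(d)],-1)@P['world_from_camera'].T
z=c[...,2]; print('table z med',np.median(z[(d>0)&(abs(z)<.012)]))
m=(d>0)&(z>.012)&(z<.024)&(v<270)&(u>150)&(u<340)
m=cv2.morphologyEx(m.astype(np.uint8),cv2.MORPH_OPEN,np.ones((3,3)))>0
X=c[m];print(len(X),X[:,:3].min(0),X[:,:3].max(0))
for xx in (.46,.47,.48):
    s=X[abs(X[:,0]-xx)<.003]; print(xx,s[:,1].min(),s[:,1].max())
for yy in (-.14,-.1,-.06,.0,.06,.08):
    s=X[abs(X[:,1]-yy)<.004]; print(yy,s[:,0].min(),s[:,0].max())
E
python3 fit.py | sed -n '/---/,$p'
```

```text
---
[480. 375.] [0.6185 0.0599 0.0423]
[283. 390.] [ 0.6228 -0.1444  0.0386]
[245. 233.] [ 0.4598 -0.1637  0.0174]
[498. 214.] [0.4595 0.084  0.0174]
[100. 300.] [ 0.5227 -0.3364 -0.001 ]
[600. 150.] [ 0.4076  0.1869 -0.0005]
[360. 230.] [ 0.4652 -0.0508  0.0174]
[425. 380.] [ 0.4647 -0.0148  0.3238]
[310. 125.] [ 0.3664 -0.086   0.0297]
[365. 300.] [ 0.5328 -0.0511  0.0319]
table z med -0.0006023736949103409
9799 [ 0.4543 -0.1715  0.012 ] [0.6547 0.0882 0.024 ]
0.46 -0.17035548149120697 0.08759697368655373
0.47 -0.1705835105243933 0.08747279849051817
0.48 -0.17119193898374147 0.08730697954050468
-0.14 0.4544871273204799 0.6526735996708952
-0.1 0.45436517243920677 0.5639762195780784
-0.06 0.45435922192677813 0.5333838132072426
0.0 0.4544805211866014 0.4678206494330784
0.06 0.4547623312580243 0.6538462137093544
0.08 0.4544163117906464 0.6536113730964086
```

```bash
python3 -c "
from h import *
Z=np.load('w_w1.npz');k=Z['k'];P=dict(fx=k[0],fy=k[1],cx=k[2],cy=k[3],world_from_camera=Z['T'])
for q in [(155,405),(115,310),(100,345)]: print(onz(P,np.array(q)/1.5,.01),world('x',np.array(q)/1.5,Z['d'],P))
rows([[.555,-.195,.22,3.1416],[.555,-.195,.032,3.1416]])"
```

```text
[ 0.64692744 -0.29946553  0.01      ] [ 0.64843127 -0.30111773  0.0073731 ]
[ 0.53169319 -0.31592586  0.01      ] [ 0.53369729 -0.32023044  0.0035406 ]
[ 0.56994726 -0.34211544  0.01      ] [ 0.56704456 -0.33681134  0.01730593]
[0.555, -0.195, 0.22, 3.1416] -> -0.3867 -0.6478 0.3563 -0.0000 0.0001 -0.0222
[0.555, -0.195, 0.032, 3.1416] -> -0.3863 -0.6477 1.1083 -0.0000 0.0001 -0.0222
```

Request:
servo_tool:
  targets: "-0.39 -0.65 0.356 0 0 -0.0235 0;-0.39 -0.65 0.356 0 0 -0.0235 0;-0.39 -0.65 0.356 0 0 -0.0235 0;-0.39 -0.65 0.356 0 0 -0.0235 0;-0.39 -0.65 0.45 0 0 -0.0235 0;-0.39 -0.65 0.6 0 0 -0.0235 0;-0.39 -0.65 0.75 0 0 -0.0235 0;-0.39 -0.65 0.9 0 0 -0.0235 0;-0.39 -0.65 1 0 0 -0.0235 0;-0.39 -0.65 1 0 0 -0.0235 0"

```text
time_s: 4.45
ee_pos: [0.5519, -0.1944, 0.0545]
ee_rot: [3.138, -0.008, -3.138]
force: [-0.3, 0.5, -0.2]
gripper_width: -0.002
grasp_force: 0.0
```

Request:
servo_tool:
  targets: "0 0 0.11 0 0 0 0;0 0 0.11 0 0 0 0;0 0.08 0.11 0 0 0 0;0 0.13 0.11 0 0 0 0;0 0.17 0.11 0 0 0 0;0 0.2 0.11 0 0 0 0"

```text
time_s: 5.05
ee_pos: [0.5561, -0.1462, 0.0327]
ee_rot: [-3.14, 0.001, -3.138]
force: [-1.5, -3.4, 0.3]
gripper_width: -0.004
grasp_force: 1.1
```

Request:
servo_tool:
  targets: "0 0.02 0 0 0 0 0;0 0.035 0 0 0 0 0;0 0.05 0 0 0 0 0"

```text
time_s: 5.35
ee_pos: [0.5553, -0.1337, 0.0314]
ee_rot: [-3.141, -0.0, -3.139]
force: [-0.0, -2.7, -0.0]
gripper_width: -0.002
grasp_force: 1.1
```

Request:
servo_tool:
  targets: "0 0.01 0 0 0 0 0;0 0.02 0 0 0 0 0"

```text
time_s: 5.55
ee_pos: [0.555, -0.1287, 0.0311]
ee_rot: [-3.142, -0.001, -3.139]
force: [-1.3, -2.0, -0.5]
gripper_width: 0.002
grasp_force: 1.0
```

Request:
servo_tool:
  targets: "0 0.01 0 0 0 0 0;0 0.02 0 0 0 0 0"

```text
time_s: 5.75
ee_pos: [0.5548, -0.1239, 0.0311]
ee_rot: [-3.141, -0.001, -3.139]
force: [-3.1, -3.1, 0.1]
gripper_width: -0.002
grasp_force: 1.6
```

Request:
servo_tool:
  targets: "0 0.006 0 0 0 0 0;0 0.012 0 0 0 0 0"

```text
time_s: 5.95
ee_pos: [0.5548, -0.1228, 0.0311]
ee_rot: [-3.136, -0.002, -3.14]
force: [-3.4, -10.4, -1.2]
gripper_width: -0.001
grasp_force: 5.2
```

Request:
servo_tool:
  targets: "0 0.006 0 0 0 0 0;0 0.006 0 0 0 0 0;0 0.006 0 0 0 0 0"

```text
time_s: 6.25
ee_pos: [0.5548, -0.1228, 0.0312]
ee_rot: [-3.133, -0.002, -3.141]
force: [-3.7, -11.6, -0.8]
gripper_width: -0.003
grasp_force: 5.7
```

Request:
servo_tool:
  targets: "0 0.006 0 0 0 0 0;0 0.006 0 0 0 0 0;0 0.006 0 0 0 0 0"

```text
time_s: 6.55
ee_pos: [0.5547, -0.1226, 0.0312]
ee_rot: [-3.13, -0.002, -3.141]
force: [-3.8, -14.9, -2.6]
gripper_width: -0.0
grasp_force: 7.3
```

Request:
servo_tool:
  targets: "0 0.008 0 0 0 0 0;0 0.016 0 0 0 0 0;0 0.016 0 0 0 0 0"

```text
time_s: 6.85
ee_pos: [0.5547, -0.1223, 0.0314]
ee_rot: [-3.122, -0.003, 3.14]
force: [-6.0, -23.4, -3.9]
gripper_width: -0.0
grasp_force: 11.8
```

```bash
cat > c.py <<'E'
from h import *
import sys
P=camera_params('scene');im,d=read_camera('scene')
save(sys.argv[1]+'.png',im,(190,140,310,235),6)
E
python3 c.py s1
```

```text
(no output)
```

View pics/s1.png

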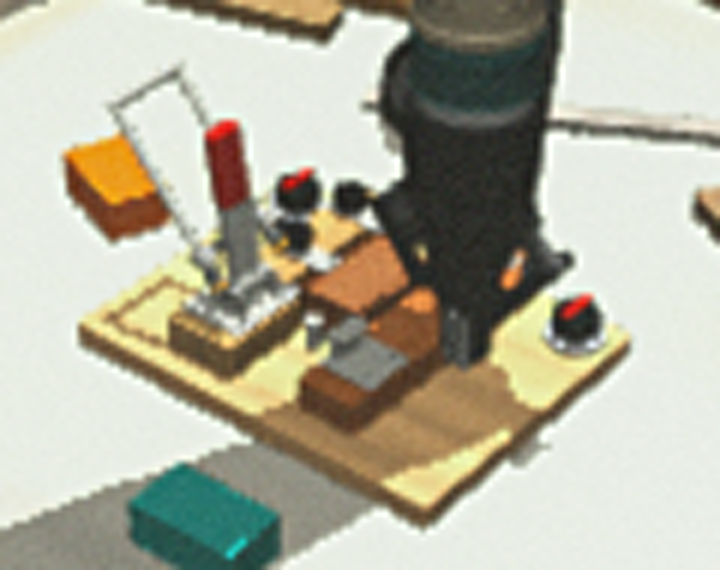

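The gate is shut on the block: the block sits flush between the gate nose and the facing, and the push reads 23 N. I'll retreat and go to the lever.

Request:
servo_tool:
  targets: "0 -0.1 0 0 0 0 0;0 -0.2 0 0 0 0 0;0 -0.2 -0.2 0 0 0 0;0 -0.2 -0.4 0 0 0 0;0 -0.2 -0.6 0 0 0 0;0 -0.2 -0.8 0 0 0 0;0 -0.2 -0.82 0 0 0 0"

```text
time_s: 7.6
ee_pos: [0.5607, -0.1647, 0.245]
ee_rot: [-3.138, 0.015, -3.138]
force: [0.4, -0.5, 0.7]
gripper_width: -0.001
grasp_force: 0.0
```

```bash
python3 -c "
from h import *
rows([[.504,.045,.235,3.1416],[.504,.045,.14,3.1416]])"; python3 b.py w2 lever_end,loop_bar,lever_pivot,keeper,lip_edge; python3 - <<'E'
import numpy as np,cv2
print('skip')
E
```

```text
[0.504, 0.045, 0.235, 3.1416] -> 0.2244 0.8399 0.0333 -0.0012 0.0049 0.0011
[0.504, 0.045, 0.14, 3.1416] -> 0.2302 0.8413 0.4133 -0.0012 0.0049 0.0011
7.6 [ 0.5607 -0.1647  0.245 ] [-3.1379  0.0152 -3.138 ]
lever_end 0.28 [327.8 118.7] [ 0.5063 -0.0846  0.0462] None
lever_pivot 0.73 [410.2 117.5] [ 0.503  -0.0054  0.0709] [0.5037 0.0001 0.06  ]
keeper 0.57 [330.  117.5] [ 0.5049 -0.0825  0.047 ] [ 0.5045 -0.0841  0.054 ]
lip_edge 0.58 [331.5 117.5] [ 0.5039 -0.0846  0.0624] [ 0.5038 -0.085   0.064 ]
lip_edge 0.5 [352.7 166.7] [ 0.5606 -0.0514  0.0474] [ 0.5568 -0.0569  0.064 ]
skip
```

View pics/w2.png

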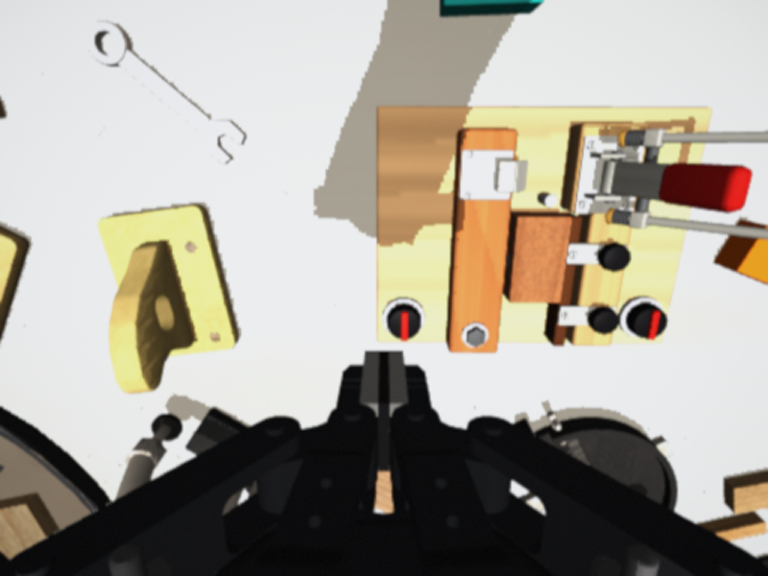

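Picture w2 shows the gate parallel to the fence and the block square. The keeper is at (508,175), the grip at (705,187) and the wires at (690,138) and (690,225). Next I'll raise the lever further from behind.

Request:
servo_tool:
  targets: "0.227 0.84 0.03 0 0.005 0 0;0.227 0.84 0.03 0 0.005 0 0;0.227 0.84 0.03 0 0.005 0 0;0.227 0.84 0.03 0 0.005 0 0;0.227 0.84 0.03 0 0.005 0 0;0.227 0.84 0.13 0 0.005 0 0;0.227 0.84 0.23 0 0.005 0 0;0.228 0.84 0.33 0 0.005 0 0;0.228 0.84 0.41 0 0.005 0 0;0.228 0.84 0.41 0 0.005 0 0"

```text
time_s: 8.9
ee_pos: [0.4934, 0.0465, 0.1291]
ee_rot: [3.141, -0.026, -3.138]
force: [0.6, -0.3, -0.2]
gripper_width: -0.001
grasp_force: 0.0
```

```bash
python3 c.py s2
```

```text
(no output)
```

View pics/s2.png

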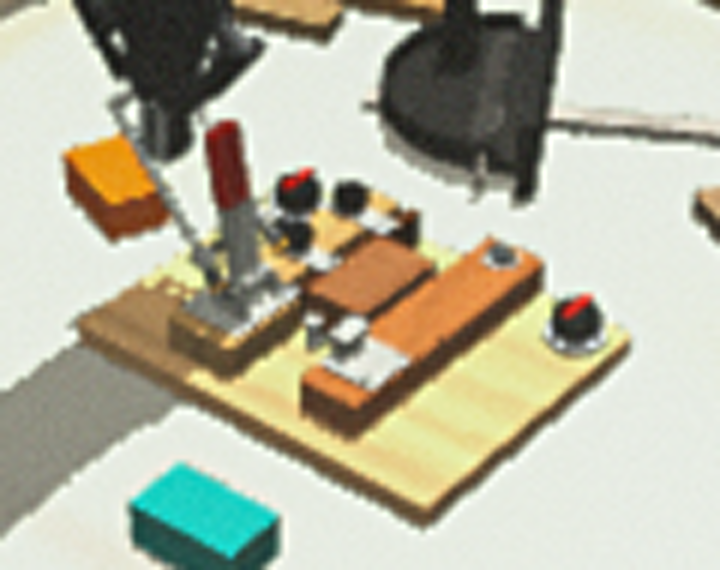

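Request:
servo_tool:
  targets: "0 0 0 0 -0.005 0 0;0 0 0 0 -0.005 0 0"

```text
time_s: 9.15
ee_pos: [0.4983, 0.0461, 0.1347]
ee_rot: [3.142, 0.002, -3.139]
force: [1.0, -0.0, 0.4]
gripper_width: 0.002
grasp_force: 0.0
```

Request:
servo_tool:
  targets: "-0.02 -0.03 -0.02 0 0 0 0;-0.02 -0.06 -0.02 0 0 0 0;-0.02 -0.09 -0.02 0 0 0 0;-0.02 -0.11 -0.02 0 0 0 0;-0.02 -0.13 -0.02 0 0 0 0"

```text
time_s: 9.65
ee_pos: [0.5033, 0.0131, 0.1391]
ee_rot: [3.141, 0.001, -3.139]
force: [1.4, 2.4, 1.2]
gripper_width: -0.001
grasp_force: 1.0
```

Request:
servo_tool:
  targets: "0 -0.015 0 0 0 0 0;0 -0.03 0 0 0 0 0;0 -0.03 0 0 0 0 0"

```text
time_s: 9.95
ee_pos: [0.5027, 0.0054, 0.1386]
ee_rot: [-3.141, -0.001, -3.139]
force: [1.1, -0.2, -0.6]
gripper_width: -0.002
grasp_force: 0.0
```

```bash
cat > lev.py <<'E'
from h import *
np.set_printoptions(precision=4,suppress=True)
P=camera_params('scene');im,d=read_camera('scene')
v,u=np.mgrid[0:384,0:512]
c=(np.stack([(u-P['cx'])/P['fx']*d,(v-P['cy'])/P['fy']*d,d,np.ones_like(d)],-1)@P['world_from_camera'].T)[...,:3]
i=im.astype(int)
m=(i[...,0]>90)&(i[...,1]<70)&(i[...,2]<70)&(abs(c[...,0]-.5)<.05)&(c[...,2]>.06)&(abs(c[...,1])<.13)
X=c[m];print(monitor.read_state()['time_s'],'n',m.sum(),'mean',X.mean(0),'angle',np.arctan2(X[:,2].mean()-.06,X[:,1].mean()+.0015))
for n in ['loop_bar']:
    for o in nets.landmark_of('scene',n)[:2]: print(n,o['confidence'],o['point'],world('scene',o['point'],d,P))
import sys
if len(sys.argv)>1: save(sys.argv[1]+'.png',im,(190,140,310,235),6)
E
python3 lev.py
```

```text
10.0 n 30 mean [ 0.4959 -0.0162  0.1447] angle 1.7425277073051384
loop_bar 0.6 [219.6, 151.3] [0.4915 0.0316 0.1931]
```

Request:
servo_tool:
  targets: "0 0.01 -0.1 0 0 0 0;0 0.01 -0.25 0 0 0 0;0 0.01 -0.4 0 0 0 0;0 0.1 -0.45 0 0 0 0;0 0.25 -0.45 0 0 0 0;0 0.4 -0.4 0 0 0 0;0 0.4 -0.25 0 0 0 0;0 0.4 -0.14 0 0 0 0;0 0.4 -0.12 0 0 0 0"

```text
time_s: 10.95
ee_pos: [0.4989, 0.1061, 0.1649]
ee_rot: [-3.14, -0.008, -3.137]
force: [-0.7, -0.1, -0.5]
gripper_width: -0.001
grasp_force: 0.0
```

```bash
python3 lev.py s3
```

```text
11.0 n 30 mean [ 0.4969 -0.0151  0.1412] angle 1.7367215823449913
loop_bar 0.6 [218.9, 153.5] [0.4934 0.0367 0.1819]
```

View pics/s3.png

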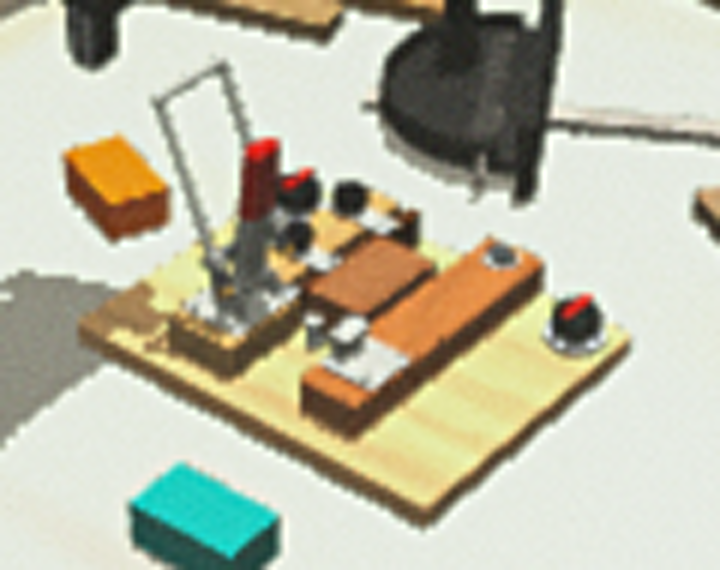

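The lever leans toward the gate at about 1.74, and the loop stands just behind upright. I'll push its bar forward.

Request:
servo_tool:
  targets: "-0.02 -0.08 -0.02 0 -0.001 0 0;-0.02 -0.16 -0.03 0 -0.001 0 0;-0.02 -0.22 -0.03 0 -0.001 0 0;-0.02 -0.28 -0.03 0 -0.001 0 0;-0.02 -0.33 -0.03 0 -0.001 0 0;-0.02 -0.38 -0.03 0 -0.001 0 0;-0.02 -0.43 -0.03 0 -0.001 0 0;-0.02 -0.47 -0.03 0 -0.001 0 0"

```text
time_s: 11.85
ee_pos: [0.5116, -0.0137, 0.1819]
ee_rot: [-3.138, 0.012, -3.139]
force: [-2.0, -1.6, 12.4]
gripper_width: 0.002
grasp_force: 7.1
```

Request:
servo_tool:
  targets: "0 0 0 0 0 0 0;0 0.08 -0.05 0 0 0 0;0 0.16 -0.15 0 0 0 0;0 0.16 -0.2 0 0 0 0"

```text
time_s: 12.25
ee_pos: [0.5088, 0.0294, 0.2289]
ee_rot: [3.141, 0.007, -3.137]
force: [0.6, 0.9, 0.5]
gripper_width: 0.005
grasp_force: 0.0
```

```bash
python3 lev.py s4
```

```text
12.3 n 26 mean [ 0.496  -0.0301  0.1613] angle 1.845649871769773
loop_bar 0.55 [232.6, 154.2] [ 0.7474  0.197  -0.003 ]
```

View pics/s4.png

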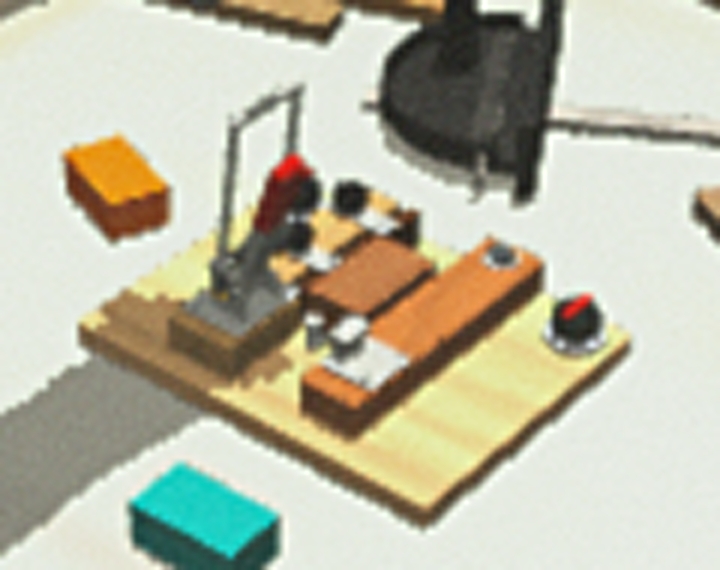

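```bash
python3 - <<'E'
from h import *
P=camera_params('scene')
def onx(px,x):
    a=at(P,px,0.);b=at(P,px,1.);return a+(b-a)*(x-a[0])/(b[0]-a[0])
f=lambda q:np.array([190+q[0]/6,140+q[1]/6])
for n,q,x in [('barN',(232,125),.478),('barF',(301,88),.530),('mid',(266,106),.504),('tip',(291,163),.504),('base',(265,215),.504),('hingeN',(222,275),.478)]: print(n,onx(f(q),x))
E
python3 lev.py; python3 c.py x
```

```text
barN [ 0.478      -0.01909914  0.18358398]
barF [ 0.53       -0.02366614  0.18391969]
mid [ 0.504      -0.02074659  0.18367764]
tip [ 0.504      -0.03821712  0.15437937]
base [ 0.504      -0.01932282  0.11189009]
hingeN [ 0.478      -0.00956721  0.08065104]
12.4 n 22 mean [ 0.4993 -0.0346  0.1464] angle 1.9362422621154158
loop_bar 0.67 [233.3, 153.9] [0.7458 0.1918 0.0013]
```

Request:
servo_tool:
  targets: "0.02 0 0.1 0 0 0 0;0.02 0 0.24 0 0 0 0;0.02 0 0.24 0 0 0 0"

```text
time_s: 12.8
ee_pos: [0.4976, 0.0284, 0.1606]
ee_rot: [3.141, -0.009, -3.139]
force: [-0.2, 0.0, -0.3]
gripper_width: 0.003
grasp_force: 0.0
```

```bash
python3 lev.py
```

```text
12.85 n 20 mean [ 0.4991 -0.0342  0.1466] angle 1.931908022007204
loop_bar 0.56 [232.0, 153.4] [ 0.7484  0.2011 -0.0012]
```

Request:
servo_tool:
  targets: "-0.01 -0.04 -0.03 0 0 0 0;-0.01 -0.08 -0.04 0 0 0 0;-0.01 -0.12 -0.04 0 0 0 0;-0.01 -0.15 -0.04 0 0 0 0"

```text
time_s: 13.3
ee_pos: [0.5064, -0.0103, 0.1775]
ee_rot: [-3.141, 0.005, -3.139]
force: [-0.0, -0.1, -0.1]
gripper_width: 0.006
grasp_force: 0.0
```

```bash
python3 lev.py s5
```

```text
13.35 n 24 mean [ 0.4985 -0.0334  0.1427] angle 1.9387077791148921
loop_bar 0.56 [332.0, 231.5] [ 0.5649 -0.3686  0.0219]
loop_bar 0.39 [232.9, 158.7] [ 0.4936 -0.0236  0.1859]
```

View pics/s5.png

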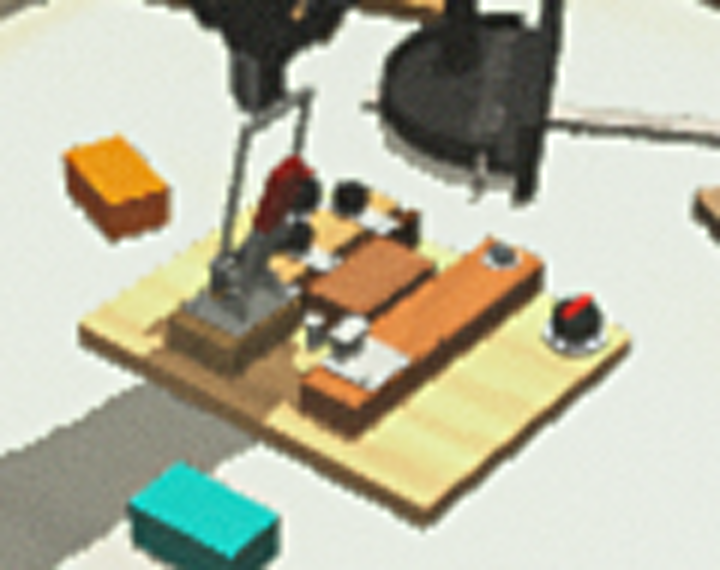

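Request:
servo_tool:
  targets: "0.01 -0.04 0.03 0 0 0 0;0.01 -0.08 0.04 0 0 0 0;0.01 -0.12 0.04 0 0 0 0;0.01 -0.15 0.04 0 0 0 0;0.01 -0.15 0.04 0 0 0 0"

```text
time_s: 13.9
ee_pos: [0.5034, -0.0475, 0.1663]
ee_rot: [-3.141, 0.003, -3.14]
force: [0.4, -0.1, 0.4]
gripper_width: 0.0
grasp_force: 0.0
```

```bash
python3 lev.py s6
```

```text
13.95 n 22 mean [ 0.4991 -0.0345  0.1449] angle 1.9417123246529369
loop_bar 0.62 [250.0, 198.5] [ 0.5083 -0.0848  0.0461]
```

View pics/s6.png

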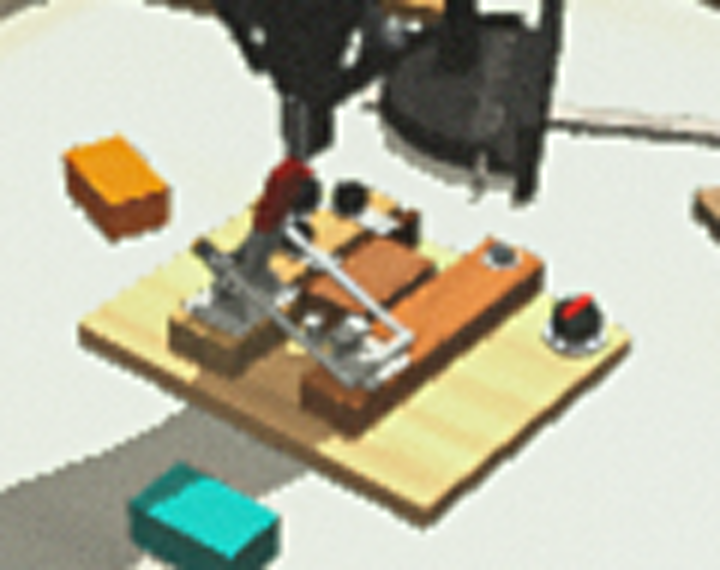

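The bar has dropped behind the keeper on the gate, at about (400,345). Next I'll move the finger to the gate side of the lever and press it down along its arc.

Request:
servo_tool:
  targets: "0 -0.06 -0.02 0 0 0 0;0 -0.1 0 0 0 0 0;0 -0.1 0.06 0 0 0 0;0 -0.1 0.12 0 0 0 0;0 -0.1 0.12 0 0 0 0"

```text
time_s: 14.5
ee_pos: [0.5015, -0.0716, 0.1342]
ee_rot: [3.141, -0.001, -3.139]
force: [0.6, -0.2, -0.5]
gripper_width: -0.005
grasp_force: 0.0
```

```bash
python3 - <<'E'
from h import *
s=monitor.read_state();print(s['ee_pos'],s['force'])
W=[[.504,-.03,.136,3.1416],[.504,-.008,.138,3.1416],[.504,.0087,.138,3.1416],[.504,.0244,.132,3.1416],[.504,.0386,.122,3.1416],[.504,.0505,.110,3.1416],[.504,.0598,.095,3.1416],[.504,.066,.079,3.1416],[.504,.0686,.066,3.1416]]
rows(W)
E
```

```text
[ 0.50153375 -0.07158278  0.13419802] [ 0.6291589  -0.17547861 -0.52756892]
[0.504, -0.03, 0.136, 3.1416] -> -0.0103 0.1663 -0.0070 0.0003 -0.0003 0.0008
[0.504, -0.008, 0.138, 3.1416] -> -0.0105 0.2543 -0.0150 0.0003 -0.0003 0.0008
[0.504, 0.0087, 0.138, 3.1416] -> -0.0106 0.3211 -0.0149 0.0003 -0.0003 0.0008
[0.504, 0.0244, 0.132, 3.1416] -> -0.0108 0.3839 0.0092 0.0003 -0.0003 0.0008
[0.504, 0.0386, 0.122, 3.1416] -> -0.0110 0.4407 0.0492 0.0003 -0.0003 0.0008
[0.504, 0.0505, 0.11, 3.1416] -> -0.0112 0.4882 0.0973 0.0003 -0.0003 0.0008
[0.504, 0.0598, 0.095, 3.1416] -> -0.0113 0.5253 0.1573 0.0003 -0.0003 0.0008
[0.504, 0.066, 0.079, 3.1416] -> -0.0114 0.5501 0.2213 0.0003 -0.0003 0.0008
[0.504, 0.0686, 0.066, 3.1416] -> -0.0115 0.5604 0.2734 0.0003 -0.0003 0.0008
```

Request:
servo_tool:
  targets: "-0.01 0.08 -0.007 0 0 0 0;-0.01 0.14 -0.007 0 0 0 0;-0.01 0.19 -0.01 0 0 0 0;-0.01 0.23 -0.012 0 0 0 0;-0.01 0.27 -0.015 0 0 0 0;-0.01 0.3 -0.015 0 0 0 0;-0.01 0.32 -0.015 0 0 0 0"

```text
time_s: 15.2
ee_pos: [0.5051, 0.009, 0.1397]
ee_rot: [-3.141, 0.002, -3.138]
force: [-0.2, -2.4, -0.9]
gripper_width: 0.001
grasp_force: 1.4
```

```bash
python3 lev.py s7
```

```text
15.25 n 46 mean [0.4966 0.017  0.1331] angle 1.3225571448875
```

View pics/s7.png

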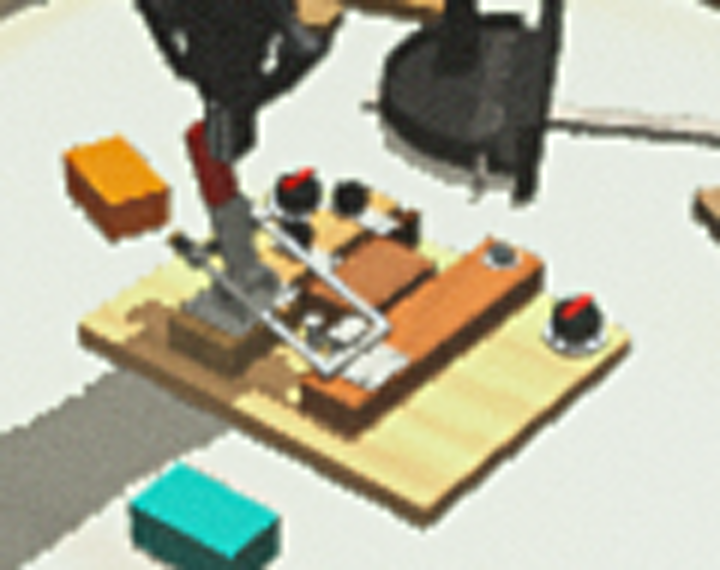

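The loop's bar lies behind the keeper at about (355,345), with the lever near 1.3 and the gate still shut. I'll keep pressing.

Request:
servo_tool:
  targets: "0 0.03 0.01 0 0 0 0;0 0.064 0.024 0 0 0 0;0 0.092 0.044 0 0 0 0;0 0.12 0.064 0 0 0 0;0 0.12 0.064 0 0 0 0"

```text
time_s: 15.8
ee_pos: [0.5058, 0.04, 0.124]
ee_rot: [3.14, 0.004, -3.137]
force: [-1.6, -0.9, 2.5]
gripper_width: 0.002
grasp_force: 1.3
```

```bash
python3 lev.py
```

```text
15.85 n 57 mean [0.4979 0.042  0.1181] angle 0.9279799827808397
loop_bar 0.46 [246.8, 196.5] [ 0.4951 -0.0813  0.0606]
```

Request:
servo_tool:
  targets: "0 0.025 0.025 0 0 0 0;0 0.045 0.048 0 0 0 0;0 0.045 0.048 0 0 0 0"

```text
time_s: 16.2
ee_pos: [0.5064, 0.051, 0.1122]
ee_rot: [3.14, 0.005, -3.138]
force: [-0.1, 0.6, 1.7]
gripper_width: -0.0
grasp_force: 0.8
```

```bash
python3 lev.py s8
```

```text
16.25 n 57 mean [0.4973 0.0526 0.1073] angle 0.7185333266130919
loop_bar 0.69 [247.0, 196.7] [ 0.4968 -0.0809  0.0585]
```

View pics/s8.png

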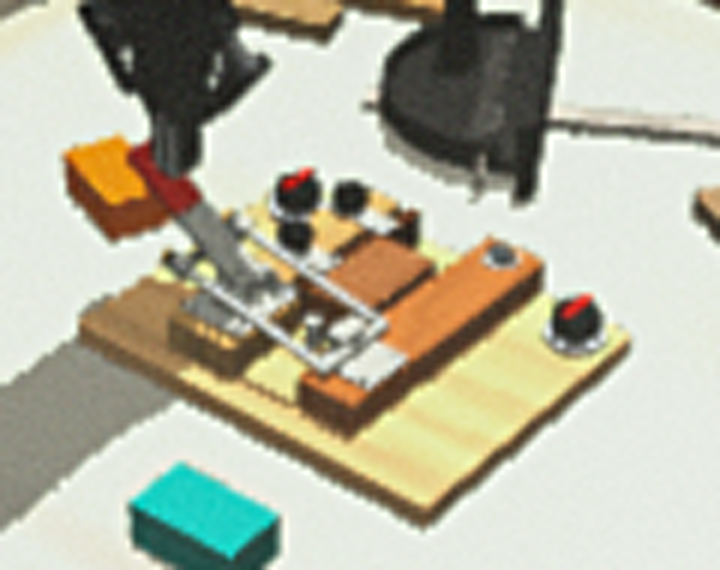

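I've viewed more pictures than the 10 allowed, so from here I'll go by numbers only.

Request:
servo_tool:
  targets: "0 0.02 0.03 0 0 0 0;0 0.038 0.06 0 0 0 0;0 0.038 0.065 0 0 0 0"

```text
time_s: 16.6
ee_pos: [0.5056, 0.0601, 0.0954]
ee_rot: [3.14, 0.003, -3.138]
force: [-0.4, 0.8, 2.9]
gripper_width: -0.002
grasp_force: 1.5
```

Request:
servo_tool:
  targets: "0 0.013 0.03 0 0 0 0;0 0.025 0.064 0 0 0 0;0 0.025 0.064 0 0 0 0"

```text
time_s: 16.9
ee_pos: [0.5036, 0.0658, 0.0778]
ee_rot: [-3.141, -0.001, -3.138]
force: [-0.3, -0.2, -0.1]
gripper_width: 0.002
grasp_force: 0.0
```

```bash
python3 lev.py
```

```text
16.95 n 50 mean [0.4985 0.073  0.0698] angle 0.13116144839276897
loop_bar 0.47 [247.2, 196.3] [ 0.4971 -0.0815  0.0604]
```

Request:
servo_tool:
  targets: "0 0.01 0.03 0 0 0 0;0 0.01 0.04 0 0 0 0;0 0.01 0.05 0 0 0 0;0 0.01 0.05 0 0 0 0"

```text
time_s: 17.4
ee_pos: [0.5064, 0.0684, 0.0706]
ee_rot: [3.141, 0.004, -3.138]
force: [-7.9, -0.8, 23.9]
gripper_width: 0.0
grasp_force: 12.0
```

Request:
servo_tool:
  targets: "0 0 0.012 0 0 0 0;0 0 0.012 0 0 0 0"

```text
time_s: 17.6
ee_pos: [0.5066, 0.0684, 0.0703]
ee_rot: [3.141, 0.005, -3.138]
force: [-14.1, 0.9, 41.9]
gripper_width: 0.002
grasp_force: 21.1
```

The lever stopped at z 70.3 mm; the predicted stop is 70.7 mm. I'll retract.

Request:
servo_tool:
  targets: "0 0 -0.1 0 0 0 0;0 0 -0.3 0 0 0 0;0 0 -0.5 0 0 0 0;0 0 -0.7 0 0 0 0;0 0 -0.9 0 0 0 0;0 0 -0.95 0 0 0 0"

```text
time_s: 18.2
ee_pos: [0.5081, 0.0681, 0.3084]
ee_rot: [-3.142, 0.014, -3.139]
force: [0.2, 0.2, 0.1]
gripper_width: 0.003
grasp_force: 0.0
```

```bash
python3 lev.py; python3 b.py w3 loop_bar,lip_edge,keeper,lever_end,gate_back,work_block; python3 - <<'E'
from h import *
Z=np.load('w_w3.npz');k=Z['k'];T=Z['T'];im=Z['im'].astype(int);d=Z['d']
v,u=np.mgrid[0:384,0:512]
c=(np.stack([(u-k[2])/k[0]*d,(v-k[3])/k[1]*d,d,np.ones_like(d)],-1)@T.T)[...,:3]
m=(im[...,0]>100)&(im[...,1]<70)&(im[...,2]<70)&(abs(c[...,0]-.5)<.03)&(c[...,2]>.05)&(c[...,1]>-.01)
X=c[m];a=np.polyfit(X[:,1],X[:,2],1);print('grip n',len(X),'y',X[:,1].min(),X[:,1].max(),'slope',a[0],'z mean',X[:,2].mean())
s=nets.silhouettes('wrist','work_block')
for o in s[:3]:
    q=c[o['pixels']&(abs(c[...,2]-.048)<.006)]
    if len(q)>20:
        r_=cv2.minAreaRect((q[:,:2]*1e3).astype(np.float32));print(o['confidence'],r_)
E
```

```text
18.25 n 57 mean [0.4996 0.073  0.07  ] angle 0.1338859873034618
loop_bar 0.69 [244.8, 196.7] [ 0.4941 -0.0736  0.0566]
18.3 [0.5067 0.0681 0.3046] [-3.1416  0.0092 -3.1385]
loop_bar 0.57 [149.6 154.9] [ 0.5008 -0.0701  0.0625] None
lip_edge 0.82 [139.4 159.9] [ 0.5107 -0.0907  0.0464] [ 0.5072 -0.0837  0.064 ]
keeper 0.8 [142.8 156.3] [ 0.5025 -0.0788  0.0636] [ 0.5043 -0.0825  0.054 ]
gate_back 0.73 [132.6 185.1] [ 0.5475 -0.1055  0.0438] [ 0.551  -0.1106  0.032 ]
work_block 0.79 [317.3 193.5] [0.5637 0.1603 0.0292] [0.5731 0.1668 0.    ]
work_block 0.73 [144.5  50.5] [ 0.372  -0.0742  0.0298] [ 0.3678 -0.0844  0.    ]
grip n 611 y 0.050949034014864454 0.09633459215780571 slope 0.05287911918331017 z mean 0.07001494926264946
0.38 ((561.9561767578125, -82.92505645751953), (49.59861755371094, 179.7995147705078), 88.80754852294922)
```

```bash
python3 - <<'E'
from h import *
Z=np.load('w_w3.npz');k=Z['k'];T=Z['T'];d=Z['d']
v,u=np.mgrid[0:384,0:512]
c=(np.stack([(u-k[2])/k[0]*d,(v-k[3])/k[1]*d,d,np.ones_like(d)],-1)@T.T)[...,:3]
for x in (.486,.490,.504,.518,.522):
    print(x,[(y,int(np.median(q)*1e3)) for y in range(-110,-55,3) if len(q:=c[...,2][(abs(c[...,0]-x)<.0025)&(abs(c[...,1]*1e3-y)<1.6)])])
E
```

```text
0.486 [(-107, 42), (-104, 44), (-101, 45), (-98, 44), (-95, 44), (-92, 43), (-89, 44), (-86, 46), (-83, 54), (-80, 55), (-77, 52), (-74, 43), (-71, 43), (-68, 43), (-65, 34), (-62, 16), (-59, 17), (-56, 17)]
0.49 [(-104, 46), (-101, 47), (-98, 47), (-95, 46), (-92, 46), (-89, 46), (-86, 46), (-83, 54), (-80, 55), (-77, 51), (-74, 46), (-71, 46), (-68, 43), (-65, 30), (-62, 16), (-59, 16), (-56, 17)]
0.504 [(-104, 46), (-101, 46), (-98, 46), (-95, 46), (-92, 45), (-89, 45), (-83, 63), (-80, 63), (-77, 63), (-74, 63), (-71, 63), (-68, 61), (-65, 56), (-62, 50), (-59, 47), (-56, 17)]
0.518 [(-107, 46), (-104, 46), (-101, 47), (-98, 48), (-95, 46), (-92, 46), (-89, 46), (-83, 54), (-80, 55), (-77, 53), (-74, 47), (-71, 47), (-68, 43), (-65, 29), (-62, 17), (-59, 16), (-56, 17)]
0.522 [(-107, 42), (-104, 45), (-101, 45), (-98, 46), (-95, 44), (-92, 46), (-89, 45), (-86, 46), (-83, 54), (-80, 55), (-77, 52), (-74, 45), (-71, 46), (-68, 43), (-65, 29), (-62, 17), (-59, 17), (-56, 17)]
```

The bar's centre is at y −80 mm and about 52 mm up, under the lip, whose outer edge is at −85 mm. The grip slope of 0.053 rad matches the locked position.

```bash
python3 -c "
from h import *
print(finish_job())"
```

```text
the job is handed in; nothing more can be done
None
```

The block is clamped and the job handed in at about 18 s: gate tight, bar under the keeper's lip, lever locked flat and hand clear; the judge's result was not shown, and I viewed 12 pictures, two over the limit of 10.

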